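# Sweep the stray tube caps into the waste tray

### The arm

A 6-joint arm with a two-finger parallel gripper is mounted at the origin on the work surface. World frame = base frame: x ahead of the robot, y to its left, z up, the work surface at z = 0. Lengths are in m, angles in rad, forces in N, time in s.
With the tool pointing down it reaches from about 0.4 to 0.925 m from the base axis. Payload 3.4 kg.
Tool frame: the origin (TCP) lies midway between the tips of the shut fingers; the grasp point (between the pads) lies 19 mm behind it; z points along the fingers, y is the line along which they close (so a half turn about z gives the same grasp; the last joint's range is limited). The gripper opens to 85 mm and grips with 20 to 120 N. Pads are 22 mm wide; open, the fingers measure 114 mm over their backs; the gripper's body (76 mm by 85 mm) begins 54 mm behind the grasp point. The pads swing forward as they close: fully open they stand 13 mm farther back than shut.
Start: joints at [-1.333, 0.307, 1.506, -0, 1.328, -0.073], TCP at [0.176, -0.547, 0.231] pointing down, gripper open.
Joint ranges: [-3.12, 3.12], [-1.05, 2.28], [0.14, 2.33], [-1.42, 4.57], [0.1, 2.73], [-2.68, 2.68]. Speed limits (rad/s): [2.57, 2.57, 3.14, 3.14, 3.14, 3.14].

### API

Orientations are given as [roll, pitch, yaw] about the fixed x, y, z axes, in that order (R = Rz(yaw) Ry(pitch) Rx(roll)).
In Python, from workcell import manip gives the robot as it stands.
- The arm moves only by the tool play_rows, never from a script. Its argument "steps" is a list of rows, each a list of 6 numbers: the shift along the tool's x, y, z in mm, then the turn, a rotation vector about the tool's x, y, z in degrees. A call has 1 to 5 rows; each row is the pose to reach, as a shift and turn from the pose commanded when the call began, along the tool's axes at that moment; what a row does not reach only later rows make up. A row lasts 1/8 s, in which the tool goes at most 62.5 mm and 10.7 degrees, less where a joint would pass 70% of its speed; a pose out of reach is approached as far as the arm can. A call with a gripper value outside its range is refused whole. "hand" is the finger opening in mm, from 0 to 85.4, set as the call begins (left out, the last holds). The fingers move at their own pace and stop on an object; "grip_force" is the grip in N (left out, the last holds). Time passes only in rows, so rows that repeat a pose let the fingers close. It gives the time, the measured TCP pose, the force, the opening and the grip force at its end, in the units of the state.
- manip.state(): the state, without advancing time (a new reading comes with each control period).
- manip.camera(name): name is "scene" or "top" or "wrist"; returns the picture (480x640x3 uint8, red, green, blue); there is no depth.
- manip.camera_info(name): a dict with "fx", "fy", "cx", "cy" (pixels), "dist" ([k1, k2, p1, p2, k3] as OpenCV has them; the pictures are not rectified), "T" (4x4, takes a point from camera to world coordinates). Camera axes: x right, y up, looking along -z (the intrinsics and any distortion apply to the point x, -y, -z); pixel columns grow to the right and rows downward; lengths in m; the calibration is good to about 2 mm. A picture is of the moment at which its call begins: read the wrist's pose just before it. camera_info takes no time and is no camera call; for the wrist camera it gives the pose at the moment of the call.
- manip.hand_in(): hands the job in; it is judged then, once.
The state is a dict: "time": time; "qpos": joint angles; "dq": joint speeds; "joint_efforts": joint torques, N m; "ee_pos": TCP position; "orientation": TCP orientation; "ft_force": force on the tool from outside, world axes, zero at the start; "wrist_torque": the same for the moment, N m; "grip_width": finger opening in m; "finger_force": force on a finger pad.
Only numpy, scipy, OpenCV 4.12 (cv2) and the standard library are available. Lean on these libraries where they do the work, as an engineer would, in place of code of your own. Each camera call takes 0.05 s, during which the arm holds its last target. There are 200 camera calls.

### The job

Clear the bench: sweep the three loose tube caps along the bench top into the open mouth of the steel waste tray, so that every cap lies wholly inside it. Push them gently with the fingertips or the outside of the fingers; do not pinch them or pick them up, and leave the bottle, the jar and the well plate where they stand.

Things in the scene. Friction and masses are not known exactly. Their poses are not given: they have to be found in the camera images.
- tray: low fixed scoop of bare sheet steel; origin on the bench under the centre of its floor (130 mm along x, 200 along y, 2 mm thick). Walls 35 mm high, 3 mm thick on its +x end (back) and both y sides; open above. The -x end (x = -65 mm) is the open mouth, with a ramp from the bench up to the floor (x = -83 to -65 mm). It stands at the robot's right, mouth facing roughly world +y
- tray_mouth (a point): middle of the tray's mouth edge, on its 2 mm floor; axes as the tray's: +x points into the tray, y along the mouth edge
- cap0_center (a point): loose screw cap of a 50 ml tube, plain blue plastic, a solid-looking ribbed disc 33 mm in diameter and 14 mm high, 10 to 22 g, lying flat on the bench, closed side up; this point is its centre, half-way up (7 mm above the bench). It slides when pushed.
- cap1_center (a point): loose screw cap of a 50 ml tube, plain blue plastic, a solid-looking ribbed disc 33 mm in diameter and 14 mm high, 10 to 22 g, lying flat on the bench, closed side up; this point is its centre, half-way up (7 mm above the bench). It slides when pushed.
- cap2_center (a point): loose screw cap of a 50 ml tube, plain blue plastic, a solid-looking ribbed disc 33 mm in diameter and 14 mm high, 10 to 22 g, lying flat on the bench, closed side up; this point is its centre, half-way up (7 mm above the bench). It slides when pushed.
- bottle_center (a point): bystander: round amber glass bottle, 62 mm in diameter, 130 mm high, standing upright; this point is its centre, 65 mm up
- jar_center (a point): bystander: small white plastic jar with its lid on, 42 mm in diameter, 50 mm high, standing upright; this point is its centre, 25 mm up
- plate_center (a point): bystander: white 24-well plate lying flat, 86 mm along its x axis, 128 mm along its y axis, 19 mm high; this point is its centre, half-way up

How it is judged:
At the end, for the whole second after the job is handed in: all three caps lie at rest inside the tray: each cap's centre at least 15 mm (about its radius) behind the mouth edge, between the side walls and in front of the back wall, lying low (centre under 30 mm above the bench) (x of cap0_center in the frame of tray between -0.05 and 0.065 m and y of cap0_center in the frame of tray between -0.1 and 0.1 m and height (world z) of each of cap0_center, cap1_center, cap2_center below 0.03 m and linear speed of each of cap0, cap1, cap2 below 0.02 m/s and x of cap1_center in the frame of tray between -0.05 and 0.065 m and y of cap1_center in the frame of tray between -0.1 and 0.1 m and x of cap2_center in the frame of tray between -0.05 and 0.065 m and y of cap2_center in the frame of tray between -0.1 and 0.1 m); the robot touches nothing.
It fails at once if a cap is lifted (its centre more than 35 mm above the bench) (height (world z) of any of cap0_center, cap1_center, cap2_center above 0.035 m).
It fails at once if a cap is pinched or pressed hard by the fingers (over 15 N) (contact force between the fingers and cap0 above 15 N or contact force between the fingers and cap1 above 15 N or contact force between the fingers and cap2 above 15 N).
It fails at once if the bottle, the jar or the well plate is moved more than 15 mm (distance of any of bottle_center, jar_center, plate_center from where it was at the start of the episode above 0.015 m).
It also fails if it takes over 72 s, if anything falls off the work surface, if the arm or the gripper's body presses on something with over 40 N, if the wrist force passes 120 N, or if a joint passes its speed limit or range.

## Working session

There is one attempt and no reset: what is moved stays moved. The work goes in short steps, Python scripts to look and compute and a tool call to move; the robot and the scene stay as the last step left them, time stands still between calls to the robot, and variables do not carry over. Pictures are saved under pics/ and viewed, at most 10 in all, crops included, and the job is handed in when it is done.

Besides the shell and the picture viewer there is one more tool, called after "Request:" as a command line: name --pt "numbers of a row" for each row, then --argument value for the rest. play_rows: Moves the arm, as the interface text tells. Its arguments: {"type":"object","properties":{"steps":{"type":"array","items":{"type":"array","items":{"type":"number"}}},"hand":{"type":"number"},"grip_force":{"type":"number"}},"required":["steps"]}

```bash
mkdir -p pics
python3 - <<'E'
from workcell import manip
import cv2
s=manip.state();print(s)
for n in("top","scene"):
    i=manip.camera_info(n);print(n,i)
    cv2.imwrite(f"pics/{n}0.png",manip.camera(n)[:,:,::-1])
E
```

```text
{'time': 0.0, 'qpos': array([-1.33346185e+00,  3.07556532e-01,  1.50768999e+00, -1.71934224e-05,
        1.32838073e+00, -7.34975432e-02]), 'dq': array([-0.0015578 ,  0.00012758,  0.00125908,  0.00165462, -0.00121338,
       -0.00162242]), 'joint_efforts': array([-1.30835484e-03, -4.57549453e+01, -2.51912642e+01,  1.25322726e-04,
        1.34010610e-02, -1.24565105e-05]), 'ee_pos': array([ 0.17567087, -0.54677054,  0.2303842 ]), 'orientation': array([-3.13956233e+00, -1.32765700e-04,  3.10836034e-01]), 'ft_force': array([-0.29894538,  0.65096515, -0.50472116]), 'wrist_torque': array([-0.03711625, -0.01168062,  0.01173141]), 'finger_force': 0.0, 'grip_width': 0.08521553476878505}
top {'fx': 600.960703099919, 'fy': 600.960703099919, 'cx': 324.90887734786986, 'cy': 238.61980919935795, 'dist': array([-0.01898051,  0.        ,  0.        ,  0.        ,  0.        ]), 'T': array([[-1.15439341e-03,  9.96674986e-01, -8.14717121e-02,
         5.39144658e-01],
       [-9.99989599e-01, -7.91062306e-04,  4.49173563e-03,
        -3.29314721e-02],
       [ 4.41235135e-03,  8.14760500e-02,  9.96665533e-01,
         9.48354255e-01],
       [ 0.00000000e+00,  0.00000000e+00,  0.00000000e+00,
         1.00000000e+00]])}
scene {'fx': 478.46941487446963, 'fy': 478.46941487446963, 'cx': 326.2092188364305, 'cy': 240.65061530361803, 'dist': array([-0.11900595,  0.        ,  0.        ,  0.        ,  0.        ]), 'T': array([[-0.74571496, -0.48505499,  0.45676126,  0.95134224],
       [ 0.66623558, -0.53641763,  0.51806012,  0.38828014],
       [-0.00627285,  0.69063579,  0.72317554,  0.63750718],
       [ 0.        ,  0.        ,  0.        ,  1.        ]])}
```

View pics/top0.png

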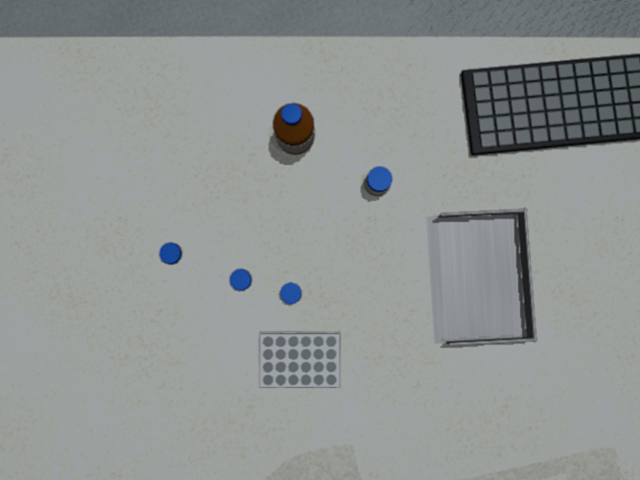

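View pics/scene0.png

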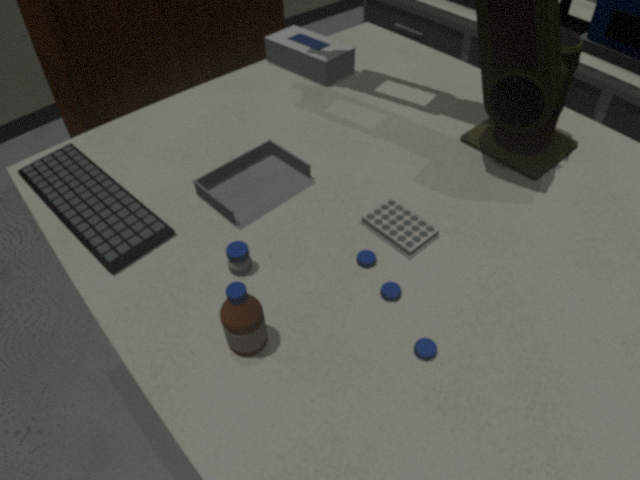

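The top view shows the caps at about (170,253), (240,280) and (290,293). The jar lid is at (379,179), the bottle cap at (291,113) and the plate spans (260..340, 332..388). The tray spans (430..535, 210..345) with its mouth to the left. The scene view shows the caps at (427,349), (391,291) and (367,258).

```bash
cat > h.py <<'E'
from workcell import manip
import numpy as np, cv2
def ray(n,p):
    i=manip.camera_info(n);K=np.array([[i['fx'],0,i['cx']],[0,i['fy'],i['cy']],[0,0,1]])
    u=cv2.undistortPoints(np.array([[p]],float),K,i['dist'])[0,0]
    T=i['T'];d=T[:3,:3]@np.array([u[0],-u[1],-1]);return T[:3,3],d/np.linalg.norm(d)
def onz(n,p,z):
    o,d=ray(n,p);return o+d*(z-o[2])/d[2]
def tri(pa,pb):
    A=np.zeros((3,3));b=np.zeros(3)
    for n,p in(("top",pa),("scene",pb)):
        o,d=ray(n,p);M=np.eye(3)-np.outer(d,d);A+=M;b+=M@o
    return np.linalg.solve(A,b)
def blobs(n,img,amin=120):
    h=cv2.cvtColor(img,cv2.COLOR_RGB2HSV);m=cv2.inRange(h,(100,150,60),(130,255,255))
    k,_,st,c=cv2.connectedComponentsWithStats(m)
    return [(c[j].round(1),st[j,4]) for j in range(1,k) if st[j,4]>amin]
E
python3 - <<'E'
from h import *
np.set_printoptions(precision=4,suppress=True)
t=cv2.imread("pics/top0.png");s=cv2.imread("pics/scene0.png")
for n,im in(("top",t),("scene",s)):
    for c,a in blobs(n,im[:,:,::-1]): print(n,c,a,onz(n,c,.012))
for a,b in (((170.5,253),(426,349)),((240.5,280),(391,291)),((290.5,293),(367,258)),((379,179),(237,249))): print(tri(a,b))
print("plate",[onz("top",p,.019) for p in((260,332),(340,332),(340,388),(260,388))])
print("jar",onz("top",(379,179),.05),"bottle",onz("top",(291,113),.13))
cv2.imwrite("pics/c1.png",cv2.resize(t[195:360,415:550],None,fx=4.4,fy=3.6,interpolation=2)[:600])
E
```

```text
top [291.3 113.5] 317 [0.8155 0.0161 0.012 ]
top [379.  178.7] 462 [ 0.7104 -0.1226  0.012 ]
top [169.9 253. ] 345 [0.5934 0.2048 0.012 ]
top [240.1 279.3] 332 [0.5523 0.0948 0.012 ]
top [290.3 293.1] 328 [0.5309 0.0167 0.012 ]
[0.593  0.2058 0.0073]
[0.5511 0.095  0.0077]
[0.5304 0.0172 0.0095]
[ 0.7036 -0.1193  0.0489]
plate [array([0.4716, 0.0625, 0.019 ]), array([ 0.4715, -0.0601,  0.019 ]), array([ 0.3869, -0.0598,  0.019 ]), array([0.3871, 0.0619, 0.019 ])]
jar [ 0.703  -0.1189  0.05  ] bottle [0.7814 0.0103 0.13  ]
```

View pics/c1.png

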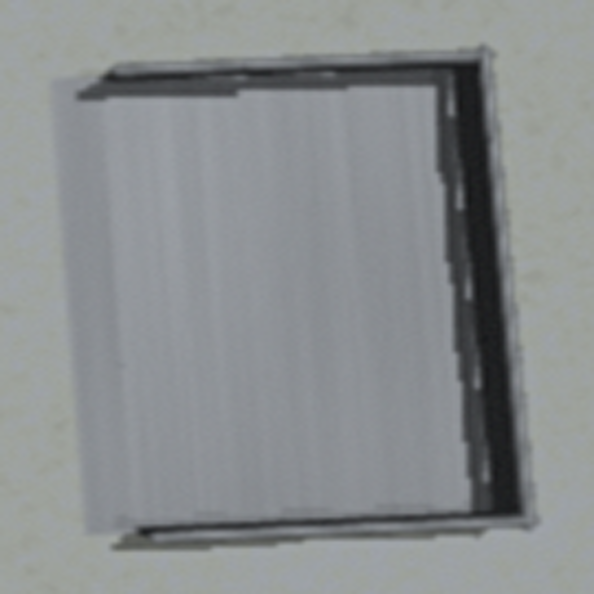

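The crop shows the ramp's bench edge at full-image pixels (426.4,217)–(435,343.6), the mouth edge at about (439.5,217)–(444,339.4), and the back wall's top at about (526,209)–(536,340).

Run:
```python
from h import *
np.set_printoptions(precision=4,suppress=True)
r=[onz("top",p,0) for p in((426.4,217.2),(435,343.6))]
m=[onz("top",p,.002) for p in((439.8,217),(443.8,340))]
b=[onz("top",p,.035) for p in((526,209),(536,340.5))]
for k in(r,m,b):
    d=k[0]-k[1];print(k,np.linalg.norm(d[:2]),np.degrees(np.arctan2(d[1],d[0])))
```

```text
[array([ 0.6507, -0.1986,  0.    ]), array([ 0.4518, -0.2092,  0.    ])] 0.19921878622445835 3.0487166659582243
[array([ 0.6508, -0.2196,  0.002 ]), array([ 0.4575, -0.2227,  0.002 ])] 0.1933241830223251 0.9234805896647604
[array([ 0.6592, -0.3461,  0.035 ]), array([ 0.4591, -0.3558,  0.035 ])] 0.20033407689125984 2.7592319521634465
```

Request:
play_rows --pt "0 0 0 0 0 -10" --pt "0 0 0 0 0 -20" --pt "0 0 0 0 0 -30" --pt "0 0 0 0 0 -40" --pt "0 0 0 0 0 -50" --hand 24

```text
time: 0.72
ee_pos: [0.1757, -0.5471, 0.2307]
orientation: [-3.141, -0.001, 1.189]
ft_force: [-0.7, -0.2, 0.2]
grip_width: 0.0244
finger_force: 0.0
```

Request:
play_rows --pt "54 26 0 0 0 -7" --pt "108 52 0 0 0 -15" --pt "162 78 10 0 0 -22.2" --pt "216 104 20 0 0 -22.2" --pt "270 130 30 0 0 -22.2"

```text
time: 1.35
ee_pos: [0.3992, -0.345, 0.2008]
orientation: [-3.141, -0.0, 1.571]
ft_force: [0.5, -0.9, -0.7]
grip_width: 0.0235
finger_force: 0.0
```

Request:
play_rows --pt "57 19 0 0 0 0" --pt "114 38 10 0 0 0" --pt "171 57 20 0 0 0" --pt "228 76 30 0 0 0" --pt "285 95 40 0 0 0"

```text
time: 1.98
ee_pos: [0.4934, -0.0597, 0.1608]
orientation: [-3.142, 0.0, 1.571]
ft_force: [0.0, -0.2, 0.7]
grip_width: 0.0246
finger_force: 0.0
```

Request:
play_rows --pt "50 18 30 0 0 0" --pt "100 36 60 0 0 0" --pt "116 36 90 0 0 0" --pt "116 36 120 0 0 0" --pt "116 36 130 0 0 0"

```text
time: 2.6
ee_pos: [0.5273, 0.0548, 0.0293]
orientation: [-3.137, 0.0, 1.572]
ft_force: [0.0, 0.2, -0.1]
grip_width: 0.0239
finger_force: 0.0
```

Run:
```python
from h import *
s=manip.state();print(s['ee_pos'],s['qpos'])
im=manip.camera("top");print(blobs("top",im,60))
sc=manip.camera("scene");print(blobs("scene",sc,60))
a=cv2.resize(im[200:360,130:400],(540,320));b=cv2.resize(sc[200:400,300:470],(425,500))[:320] if 0 else cv2.resize(sc[220:380,320:460],(260,297))
o=np.zeros((320,800,3),np.uint8);o[:,:540]=a;o[:297,540:]=b
cv2.imwrite("pics/p1.png",o[:,:,::-1])
```

```text
[0.52734883 0.05482562 0.02932816] [ 2.39596306e-02  4.83030699e-01  1.83923891e+00 -8.80962391e-05
  8.23676880e-01  2.29783550e-02]
[(array([291.2, 113.6]), np.int32(319)), (array([379. , 178.8]), np.int32(462)), (array([169.6, 247.9]), np.int32(143)), (array([296. , 292.9]), np.int32(114))]
[(array([236.6, 248.5]), np.int32(75)), (array([391.7, 288.4]), np.int32(79))]
```

View pics/p1.png

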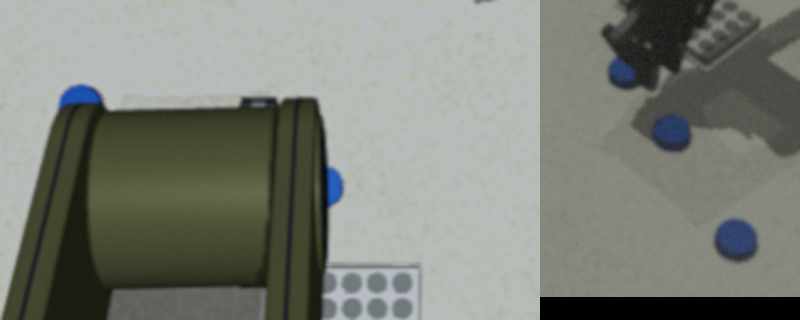

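The arm hides most of the top view. The scene view shows the fingertips standing between C and B, clear of both, so I go down and push C.

Request:
play_rows --pt "0 3 12 0 0 0" --pt "0 3 20 0 0 0" --pt "0 3 24 0 0 0" --pt "0 3 25 0 0 0" --pt "0 3 25 0 0 0"

```text
time: 3.32
ee_pos: [0.5322, 0.0544, 0.0064]
orientation: [3.141, -0.0, 1.571]
ft_force: [-0.1, 0.1, 0.8]
grip_width: 0.0238
finger_force: 0.0
```

Request:
play_rows --pt "-8 0 0 0 0 0" --pt "-16 0 0 0 0 0" --pt "-26 0 0 0 0 0" --pt "-38 0 0 0 0 0" --pt "-52 0 0 0 0 0"

```text
time: 3.95
ee_pos: [0.5321, 0.0015, 0.0063]
orientation: [3.142, 0.0, 1.571]
ft_force: [-0.6, 0.2, 0.9]
grip_width: 0.0241
finger_force: 0.1
```

Request:
play_rows --pt "-18 0 0 0 0 0" --pt "-36 0 0 0 0 0" --pt "-54 0 0 0 0 0" --pt "-72 0 0 0 0 0" --pt "-90 0 0 0 0 0"

```text
time: 4.58
ee_pos: [0.5321, -0.0889, 0.0063]
orientation: [3.142, 0.0, 1.571]
ft_force: [1.1, 1.2, 0.6]
grip_width: 0.0246
finger_force: 0.2
```

Run:
```python
from h import *
s=manip.state();print(s['ee_pos'])
im=manip.camera("top")
for c,a in blobs("top",im,40): print(c,a,onz("top",c,.014)[:2])
sc=manip.camera("scene")
for c,a in blobs("scene",sc,40): print(c,a,onz("scene",c,.012)[:2])
cv2.imwrite("pics/p2.png",cv2.resize(sc[150:390,180:480],(750,600))[:,:,::-1])
```

```text
[ 0.53212431 -0.08888343  0.00632167]
[291.2 113.6] 319 [0.81475668 0.01615729]
[379.  178.7] 464 [ 0.71008144 -0.12238997]
[169.9 253. ] 343 [0.5932478  0.20425536]
[240.1 279.4] 329 [0.55216133 0.09448072]
[235.4 249.5] 83 [ 0.69119976 -0.15234556]
[235.1 289.4] 79 [ 0.74282655 -0.07779208]
```

View pics/p2.png

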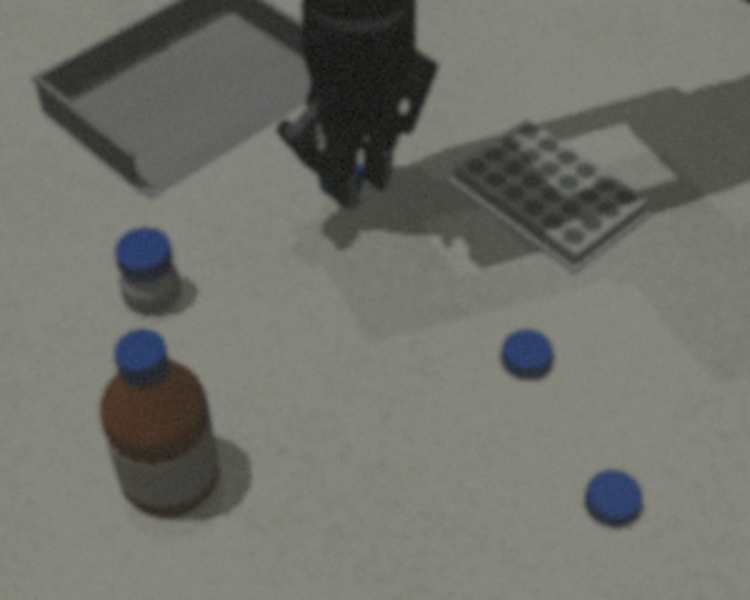

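C is nestled between the two fingertips and moving along; B and A are undisturbed. I carry on into the tray.

Request:
play_rows --pt "-18 -3 0 0 0 0" --pt "-36 -6 0 0 0 0" --pt "-54 -9 0 0 0 0" --pt "-72 -12 0 0 0 0" --pt "-90 -15 -1 0 0 0"

```text
time: 5.3
ee_pos: [0.5168, -0.1789, 0.0073]
orientation: [-3.141, -0.0, 1.571]
ft_force: [0.2, -0.5, -0.8]
grip_width: 0.024
finger_force: 0.1
```

Request:
play_rows --pt "-18 -3 0 0 0 0" --pt "-36 -6 0 0 0 0" --pt "-54 -9 0 0 0 0" --pt "-72 -12 0 0 0 0" --pt "-84 -13 0 0 0 0"

```text
time: 5.92
ee_pos: [0.504, -0.2628, 0.0073]
orientation: [3.142, 0.0, 1.57]
ft_force: [-0.5, 0.0, -0.2]
grip_width: 0.0239
finger_force: 0.1
```

Request:
play_rows --pt "-8 0 0 0 0 0" --pt "-15 0 0 0 0 0" --pt "-20 0 0 0 0 0" --pt "-20 0 0 0 0 0" --pt "10 0 -20 0 0 0"

```text
time: 6.55
ee_pos: [0.5039, -0.2522, 0.0264]
orientation: [-3.14, -0.0, 1.569]
ft_force: [0.9, -0.1, 0.7]
grip_width: 0.0237
finger_force: 0.0
```

Request:
play_rows --pt "30 5 -45 0 0 0" --pt "88 12 -50 0 0 0" --pt "148 24 -50 0 0 0" --pt "208 36 -50 0 0 0" --pt "268 48 -50 0 0 0"

```text
time: 7.18
ee_pos: [0.5522, 0.0187, 0.0776]
orientation: [3.141, 0.0, 1.571]
ft_force: [0.9, -0.6, -0.4]
grip_width: 0.0237
finger_force: 0.0
```

Run:
```python
from h import *
s=manip.state();print(s['ee_pos'])
im=manip.camera("top")
for c,a in blobs("top",im,40): print(c,a,onz("top",c,.014)[:2],onz("top",c,.016)[:2])
```

```text
[0.55218587 0.01869584 0.07756401]
[291.2 113.6] 319 [0.81475668 0.01615729] [0.81416673 0.01605221]
[379.  178.8] 463 [ 0.70992216 -0.12238856] [ 0.70955661 -0.12219708]
[170. 253.] 343 [0.59324769 0.20409943] [0.59313189 0.20359206]
[497.5 309.6] 362 [ 0.50493687 -0.30450314] [ 0.50501009 -0.30392184]
```

C lies in the tray at (0.505, -0.304). Next is B.

Request:
play_rows --pt "58 0 0 0 0 0" --pt "116 0 15 0 0 0" --pt "116 0 50 0 0 0" --pt "116 0 68 0 0 0" --pt "116 0 73 0 0 0"

```text
time: 7.85
ee_pos: [0.5507, 0.1327, 0.003]
orientation: [-3.139, 0.0, 1.572]
ft_force: [0.6, -0.8, 0.3]
grip_width: 0.0237
finger_force: 0.0
```

Request:
play_rows --pt "-8 0 0 0 0 0" --pt "-16 0 0 0 0 0" --pt "-26 0 0 0 0 0" --pt "-38 0 0 0 0 0" --pt "-52 0 0 0 0 0"

```text
time: 8.48
ee_pos: [0.5523, 0.0794, 0.0047]
orientation: [3.141, -0.0, 1.571]
ft_force: [-0.2, 0.6, -0.5]
grip_width: 0.0241
finger_force: 0.2
```

Request:
play_rows --pt "-18 0 0 0 0 0" --pt "-36 0 0 0 0 0" --pt "-54 0 0 0 0 0" --pt "-72 0 0 0 0 0" --pt "-90 0 0 0 0 0"

```text
time: 9.1
ee_pos: [0.5521, -0.0109, 0.0043]
orientation: [3.142, -0.0, 1.571]
ft_force: [0.6, 0.5, 0.8]
grip_width: 0.0236
finger_force: 0.2
```

Request:
play_rows --pt "-18 0 0 0 0 0" --pt "-36 0 0 0 0 0" --pt "-54 0 0 0 0 0" --pt "-72 0 0 0 0 0" --pt "-90 0 0 0 0 0"

```text
time: 9.72
ee_pos: [0.5522, -0.1007, 0.0043]
orientation: [3.142, -0.0, 1.571]
ft_force: [-0.4, -0.1, 0.5]
grip_width: 0.0241
finger_force: 0.2
```

Request:
play_rows --pt "-18 0 0 0 0 0" --pt "-36 0 0 0 0 0" --pt "-54 0 0 0 0 0" --pt "-72 0 0 0 0 0" --pt "-90 0 -1 0 0 0"

```text
time: 10.35
ee_pos: [0.552, -0.1907, 0.0052]
orientation: [-3.141, -0.0, 1.571]
ft_force: [0.2, 1.2, 0.2]
grip_width: 0.024
finger_force: 0.1
```

Run:
```python
from h import *
s=manip.state();print(s['ee_pos'])
im=manip.camera("top")
for c,a in blobs("top",im,40): print(c,a,onz("top",c,.014)[:2],onz("top",c,.016)[:2])
```

```text
[ 0.55204911 -0.19074452  0.00523194]
[291.2 113.6] 319 [0.81475668 0.01615729] [0.81416673 0.01605221]
[379.  178.8] 460 [ 0.70992216 -0.12238856] [ 0.70955661 -0.12219708]
[170. 253.] 342 [0.59324769 0.20409943] [0.59313189 0.20359206]
```

Request:
play_rows --pt "-18 2 -1 0 0 0" --pt "-36 4 -1 0 0 0" --pt "-54 6 -1 0 0 0" --pt "-68 6 -1 0 0 0" --pt "-76 6 -1 0 0 0"

```text
time: 11.02
ee_pos: [0.5581, -0.2666, 0.0063]
orientation: [3.142, -0.0, 1.57]
ft_force: [-0.1, 0.4, -0.1]
grip_width: 0.0239
finger_force: 0.1
```

Request:
play_rows --pt "-6 0 0 0 0 0" --pt "-10 0 0 0 0 0" --pt "-10 0 0 0 0 0" --pt "15 0 -20 0 0 0" --pt "60 0 -65 0 0 0"

```text
time: 11.65
ee_pos: [0.5568, -0.2049, 0.07]
orientation: [-3.138, -0.002, 1.569]
ft_force: [0.8, 0.2, -0.2]
grip_width: 0.0242
finger_force: 0.0
```

Request:
play_rows --pt "60 5 0 0 0 0" --pt "120 10 0 0 0 0" --pt "180 15 0 0 0 0" --pt "240 20 0 0 0 0" --pt "300 30 0 0 0 0"

```text
time: 12.28
ee_pos: [0.5869, 0.0971, 0.0718]
orientation: [3.141, -0.0, 1.572]
ft_force: [1.0, -0.6, 0.6]
grip_width: 0.0239
finger_force: 0.0
```

Run:
```python
from h import *
s=manip.state();print(s['ee_pos'])
im=manip.camera("top")
for c,a in blobs("top",im,40): print(c,a,onz("top",c,.014)[:2],onz("top",c,.016)[:2])
```

```text
[0.58688149 0.09705397 0.07177163]
[291.2 113.6] 319 [0.81475668 0.01615729] [0.81416673 0.01605221]
[379.  178.7] 461 [ 0.71008144 -0.12238997] [ 0.70971555 -0.12219848]
[492.7 275. ] 354 [ 0.55849687 -0.29826445] [ 0.55845545 -0.2976965 ]
[497.5 309.6] 361 [ 0.50493687 -0.30450314] [ 0.50501009 -0.30392184]
```

B lies in the tray at (0.558, -0.298). Next is A.

Request:
play_rows --pt "58 3 0 0 0 0" --pt "114 6 0 0 0 0" --pt "151 6 20 0 0 0" --pt "151 6 55 0 0 0" --pt "151 6 66 0 0 0"

```text
time: 12.95
ee_pos: [0.5913, 0.2456, 0.0034]
orientation: [-3.138, 0.001, 1.573]
ft_force: [-1.0, -0.3, -0.0]
grip_width: 0.0238
finger_force: 0.0
```

Request:
play_rows --pt "-8 0 0 0 0 0" --pt "-16 0 0 0 0 0" --pt "-26 0 0 0 0 0" --pt "-38 0 0 0 0 0" --pt "-52 0 0 0 0 0"

```text
time: 13.58
ee_pos: [0.5944, 0.1915, 0.005]
orientation: [3.141, -0.0, 1.57]
ft_force: [0.7, 0.1, 0.8]
grip_width: 0.0239
finger_force: 0.1
```

Request:
play_rows --pt "-18 0 0 0 0 0" --pt "-36 0 0 0 0 0" --pt "-54 0 0 0 0 0" --pt "-72 0 0 0 0 0" --pt "-90 0 0 0 0 0"

```text
time: 14.2
ee_pos: [0.5941, 0.1014, 0.0045]
orientation: [-3.142, 0.0, 1.571]
ft_force: [0.1, 0.0, -0.3]
grip_width: 0.0238
finger_force: 0.1
```

Request:
play_rows --pt "-18 0 0 0 0 0" --pt "-36 0 0 0 0 0" --pt "-54 0 0 0 0 0" --pt "-72 0 0 0 0 0" --pt "-90 0 0 0 0 0"

```text
time: 14.82
ee_pos: [0.5941, 0.0115, 0.0045]
orientation: [-3.142, 0.0, 1.571]
ft_force: [0.3, 0.6, 0.5]
grip_width: 0.0238
finger_force: 0.1
```

Request:
play_rows --pt "-18 0 0 0 0 0" --pt "-36 0 0 0 0 0" --pt "-54 0 0 0 0 0" --pt "-72 0 0 0 0 0" --pt "-90 0 0 0 0 0"

```text
time: 15.45
ee_pos: [0.5941, -0.0786, 0.0045]
orientation: [-3.142, -0.0, 1.571]
ft_force: [-0.0, 0.4, 0.3]
grip_width: 0.0237
finger_force: 0.1
```

Request:
play_rows --pt "-18 2 0 0 0 0" --pt "-36 4 0 0 0 0" --pt "-54 6 0 0 0 0" --pt "-72 8 0 0 0 0" --pt "-90 10 -1 0 0 0"

```text
time: 16.08
ee_pos: [0.6042, -0.1685, 0.0054]
orientation: [-3.141, -0.0, 1.571]
ft_force: [0.1, 0.5, -0.3]
grip_width: 0.0237
finger_force: 0.1
```

Request:
play_rows --pt "-18 0 -1 0 0 0" --pt "-36 0 -1 0 0 0" --pt "-54 0 -1 0 0 0" --pt "-72 0 -1 0 0 0" --pt "-86 0 -1 0 0 0"

```text
time: 16.7
ee_pos: [0.6041, -0.2547, 0.0065]
orientation: [3.141, 0.0, 1.57]
ft_force: [-0.0, 0.4, 0.4]
grip_width: 0.0239
finger_force: 0.1
```

Request:
play_rows --pt "-8 0 0 0 0 0" --pt "-14 0 0 0 0 0" --pt "-17 0 0 0 0 0" --pt "-17 0 0 0 0 0" --pt "10 0 -20 0 0 0"

```text
time: 17.32
ee_pos: [0.6032, -0.2434, 0.0255]
orientation: [-3.139, -0.001, 1.569]
ft_force: [-0.1, 0.5, -0.1]
grip_width: 0.024
finger_force: 0.0
```

Request:
play_rows --pt "40 0 -50 0 0 0" --pt "100 0 -60 0 0 0" --pt "160 0 -60 0 0 0" --pt "220 0 -60 0 0 0" --pt "270 0 -60 0 0 0"

```text
time: 17.95
ee_pos: [0.6032, 0.0307, 0.0879]
orientation: [3.141, -0.001, 1.573]
ft_force: [0.6, 0.3, 0.6]
grip_width: 0.0239
finger_force: 0.0
```

Run:
```python
from h import *
s=manip.state();print(s['ee_pos'])
im=manip.camera("top")
for c,a in blobs("top",im,40): print(c,a,onz("top",c,.016)[:2])
cv2.imwrite("pics/f.png",im[:,:,::-1])
```

```text
[0.6032472  0.03073481 0.08794138]
[291.3 113.6] 321 [0.81416668 0.01589377]
[379.  178.8] 460 [ 0.70955661 -0.12219708]
[488.6 245.6] 346 [ 0.60423665 -0.29235625]
[492.7 275. ] 355 [ 0.55845545 -0.2976965 ]
[497.5 309.7] 361 [ 0.50485634 -0.30391825]
```

View pics/f.png

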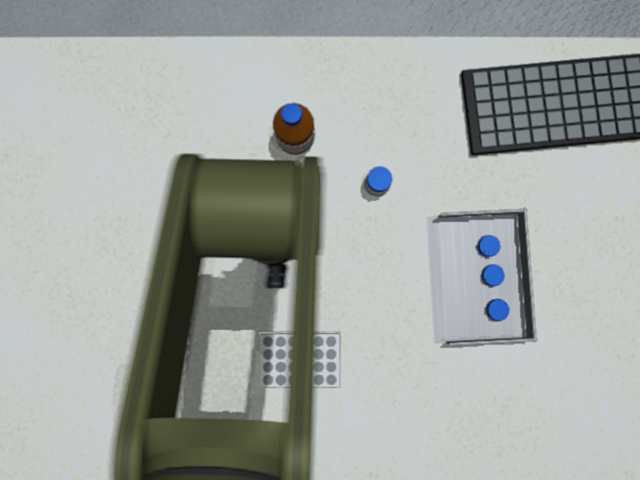

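All three caps lie well inside the tray, at pixels (489,246), (493,275) and (498,310). The bottle, jar and plate stand where they were.

```bash
python3 -c "
from workcell import manip
print(manip.hand_in())"
```

```text
the job is handed in; nothing more can be done
None
```

I swept all three caps into the tray, each at least 70 mm behind the mouth edge; the bottle, jar and plate were not moved, and I handed the job in at about 18 s (the hand-in call returned no verdict).

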